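# Load a post foot on the studs of a bench welding positioner

## Robot

A 6-joint arm with a two-finger parallel gripper is mounted at the origin on the work surface. World frame = base frame: x ahead of the robot, y to its left, z up, the work surface at z = 0. Lengths are in m, angles in rad, forces in N, time in s.
With the tool pointing down it reaches from about 0.275 to 0.725 m from the base axis. Payload 5.6 kg.
Tool frame: the origin (TCP) lies on the centre line of the jaws, within the pads' length; the fingertips stand 8 mm ahead of it and the grasp point (between the pads) lies 11 mm behind it; z points along the fingers, y is the direction in which the jaws open and shut (so a half turn about z gives the same grasp; the last joint's range is limited). The gripper opens to 85 mm and grips with 20 to 120 N. Pads are 22 mm wide; open, the fingers measure 114 mm over their backs; the gripper's body (76 mm by 85 mm) begins 54 mm behind the grasp point. The pads swing forward as they close: fully open they stand 13 mm farther back than shut.
Start: joints at [-1.033, 0.255, 0.108, 0, -1.424, -0.285], TCP at [0.138, -0.533, 0.239] pointing down, gripper open.
Joint ranges: [-2.95, 2.95], [-1.21, 1.97], [-1.09, 1.5], [-2.87, 1.71], [-2.94, -0.07], [-3.05, 3.05]. Speed limits (rad/s): [2.57, 2.57, 3.14, 3.14, 3.14, 3.14].

## Interface

Orientations are given as a unit quaternion [x, y, z, w].
In Python, from station import r gives the robot as it stands.
- The arm moves only by the tool apply_moves, never from a script. Its argument "moves" is a list that holds one entry, the list of rows, each a list of 7 numbers: the shift along the tool's x, y, z in cm, then the turn, a rotation vector about the tool's x, y, z in rad, then the closure in counts, from 0 (fully open) to 255 (shut). In form: [[[tx, ty, tz, rx, ry, rz, fingers], ...]]. A call has 1 to 8 rows; each row shifts and turns the commanded pose from where the row before left it, along the tool's axes as they then stand; what a row does not reach is not made up. A row lasts 1/8 s, in which the tool goes at most 62.5 mm and 10.7 degrees, less where a joint would pass 70% of its speed; a pose out of reach is approached as far as the arm can. A call with a gripper value outside its range is refused whole. The fingers move at their own pace and stop on an object; the grip force is fixed at half the most. Time passes only in rows, so rows that do not move let the fingers close. It gives the time, the measured TCP pose, the force and the opening at its end, in the units of the state.
- r.state(): the state, without advancing time (a new reading comes with each control period).
- r.capture(name): name is "scene" or "top"; returns a dict with "color" (420x560x3 uint8, red, green, blue), "range_z" (420x560 float32, m along the optical axis (not along the pixel's ray), 0 where there is no reading), "camera_matrix" (3x3 intrinsics, pixels), "pose" (4x4, takes a point from camera to world coordinates). Camera axes: x right, y up, looking along -z (the intrinsics and any distortion apply to the point x, -y, -z); pixel columns grow to the right and rows downward; lengths in m; the calibration is good to about 2 mm. A picture is of the moment at which its call begins.
- r.close_job(): hands the job in, once; it reports no verdict.
The state is a dict: "time_s": time; "q": joint angles; "qvel": joint speeds; "joint_torque": joint torques, N m; "ee_pos": TCP position; "tool_rot": TCP orientation; "contact_force": force on the tool from outside, world axes, zero at the start; "wrist_torque": the same for the moment, N m; "opening": finger opening in m.
Only numpy, scipy, OpenCV 4.12 (cv2) and the standard library are available. Lean on these libraries where they do the work, as an engineer would, in place of code of your own. Each camera call takes 0.05 s, during which the arm holds its last target.

## Task

Pick up the post foot whose square plate has four corner holes and load it, tube upward, on the welding positioner: turn it until its holes find the turntable's four studs and let it slide down until the plate lies flush on the turntable, then let go. Do it gently: set it down on the studs rather than dropping it, press only lightly while turning, and never force it. Leave everything else on the bench where it is.

Things in the scene. Friction and masses are not known exactly. Their poses are not given: they have to be found in the camera images.
- foot: Foot to load: steel plate 100 x 100 x 8 mm with a round steel tube, 40 mm in diameter, upright on its middle; 70 mm high in all. Four through holes, 12 mm in diameter, at x = +-32, y = +-32 mm. Origin: centre of the plate's underside; z along the tube, x and y along the plate's edges. 0.45 to 0.75 kg. Stands tube up at any yaw; the tube may be gripped at any yaw.
- positioner: Welding positioner, fixed to the bench: grey base box 170 x 160 x 60 mm with a handwheel on its +y side, and on it a round aluminium turntable 156 mm in diameter with four studs, top face 88 mm above the bench. Origin: centre of the base's underside; axes those of the BASE. The turntable's own angle is NOT reported and differs every time; its stiff drive holds it, below 3 N m it does not give.
- seat (a point): Centre of the turntable's top face, on its axis; axes those of the base, z up. Round it four studs at the corners of a 64 mm square, at an unknown angle to the base: 10 mm in diameter, 20 mm high, the top 2 mm chamfered to 8 mm. Look, or turn the foot on the stud tips under 3 to 10 N until it drops (repeats every quarter turn). Foot home: its origin on this point.
- foot_two: A lookalike to leave alone: same square plate and tube, but only two holes, at y = +-32 mm on its middle line. Origin at the centre of its underside, z up, 70 mm high.
- foot_round: Another one to leave alone: same tube on a round plate 100 mm in diameter, 8 mm thick, without holes. Origin at the centre of its underside, z up, 70 mm high.
- spray_can: Bystander: orange and white spray can, 54 mm in diameter, 190 mm high. Origin at the centre of its underside.
- tin: Bystander: green tin, 76 mm in diameter, 75 mm high. Origin at the centre of its underside.
- angle_block: Bystander: steel block 50 x 50 x 70 mm. Origin at the centre of its underside.
- hammer: Bystander: hammer lying on the bench.
- wrench: Bystander: wrench lying on the bench.
- nut_tray: Bystander: grey tray 140 x 100 x 40 mm. Origin at the centre of its underside.
There are look-alikes about, which are no part of the job. What is shaped like the foot but blue or brown is not meant.

How it is judged:
On the way, in this order (a step that is already met when the one before it is completed fails the run):
1. the foot is lifted clear of the bench in the fingers (height (world z) of foot above 0.04 m and contact force between the fingers and foot above 1 N), for 0.1 s.
2. the foot, still in the fingers, has come down on the positioner over its axis (contact force between foot and positioner above 0.5 N and contact force between the fingers and foot above 1 N and horizontal distance between foot and seat below 0.01 m), for 0.05 s.
At the end, for the whole second after the job is handed in: The four-hole foot is at rest on the turntable with the studs through its holes: plate flush (underside within 2 mm of the turntable's face, tilt under 0.03 rad), centred within 4 mm, tube up, released (z of foot in the frame of seat between -0.003 and 0.002 m and horizontal distance between foot and seat below 0.004 m and angle between foot's own z axis and vertical below 0.03 rad and linear speed of foot below 0.01 m/s and contact force between foot and positioner above 1 N); the robot touches nothing.
It fails at once if the foot is pressed, wedged, dropped or knocked on the positioner with more than 60 N (side loads between studs and holes count) (contact force between foot and positioner above 60 N).
It fails at once if the robot itself pushes on the positioner with more than 60 N (contact force between any of the fingers, the arm and positioner above 60 N).
It fails at once if another thing on the bench is shifted by more than 30 mm (distance of any of foot_two, foot_round, spray_can, tin, angle_block, hammer, wrench, nut_tray from where it was at the start of the episode above 0.03 m).
It also fails if it takes over 70 s, if anything falls off the work surface, if the arm or the gripper's body presses on something with over 40 N, if the wrist force passes 120 N, or if a joint passes its speed limit or range.

## Working session

There is one attempt and no reset: what is moved stays moved. The work goes in short steps, Python scripts to look and compute and a tool call to move; the robot and the scene stay as the last step left them, time stands still between calls to the robot, and variables do not carry over. Pictures are saved under pics/ and viewed, and the job is handed in when it is done.

Besides the shell and the picture viewer there is one more tool, called after "Emit:" by a JSON object that holds its "name" and its "arguments". apply_moves: Moves the arm, as the interface text tells. Its arguments: {"type":"object","properties":{"moves":{"type":"array"}},"required":["moves"]}

```bash
mkdir -p pics; ls
python3 - <<'E'
from station import r
import cv2,numpy as np
s=r.state(); print({k:np.round(v,3).tolist() for k,v in s.items()})
for n in("scene","top"):
    c=r.capture(n); np.savez("cap_"+n,**c); cv2.imwrite(f"pics/{n}0.png",c["color"][:,:,::-1])
    print(n,c["camera_matrix"].tolist(),np.round(c["pose"],3).tolist(),[k for k in c])
E
```

```text
pics
{'time_s': 0.0, 'q': [-1.033, 0.256, 0.107, -0.0, -1.424, -0.285], 'qvel': [-0.001, -0.001, -0.001, -0.0, -0.001, 0.0], 'joint_torque': [-0.001, -38.663, 23.794, 5.365, -0.006, -0.0], 'ee_pos': [0.137, -0.532, 0.238], 'tool_rot': [-0.126, 0.992, 0.001, -0.0], 'contact_force': [-0.711, 0.192, -0.525], 'wrist_torque': [0.036, -0.025, -0.049], 'opening': 0.086}
scene [[503.84596173862957, 0.0, 274.2097143315393], [0.0, 503.84596173862957, 207.1513770247763], [0.0, 0.0, 1.0]] [[0.375, -0.655, 0.656, 1.601], [0.927, 0.268, -0.262, -0.418], [-0.005, 0.707, 0.708, 1.256], [0.0, 0.0, 0.0, 1.0]] ['color', 'range_z', 'camera_matrix', 'pose']
top [[471.8604475382163, 0.0, 283.13982801909043], [0.0, 471.8604475382163, 206.1853030551691], [0.0, 0.0, 1.0]] [[-0.019, 0.983, -0.181, 0.322], [-1.0, -0.017, 0.012, 0.044], [0.009, 0.181, 0.983, 1.24], [0.0, 0.0, 0.0, 1.0]] ['color', 'range_z', 'camera_matrix', 'pose']
```

View pics/scene0.png

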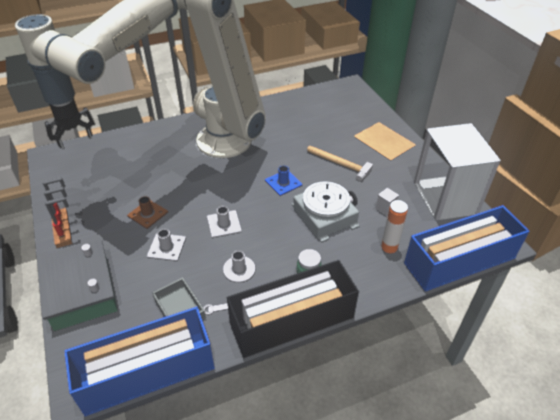

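View pics/top0.png

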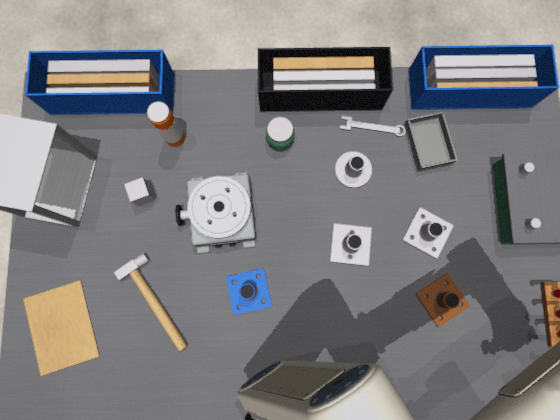

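Candidates in the top view: plain square-plate feet at (351,244) and (429,232). The round one is at (354,168), and the blue (249,291) and brown (443,300) ones are excluded. I'll enlarge both square ones and the turntable.

Run:
```python
import cv2,numpy as np
t=np.load("cap_top.npz")["color"][:,:,::-1]; s=np.load("cap_scene.npz")["color"][:,:,::-1]
f=lambda im,x,y,h=32:cv2.resize(im[y-h:y+h,x-h:x+h],(380,380),interpolation=cv2.INTER_CUBIC)
a=np.hstack([f(t,351,244),f(t,429,232)]); cv2.imwrite("pics/crop1.png",a)
a=np.hstack([f(t,219,208,42),f(s,166,243)]); cv2.imwrite("pics/crop2.png",a)
```

```text
(no output)
```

View pics/crop1.png

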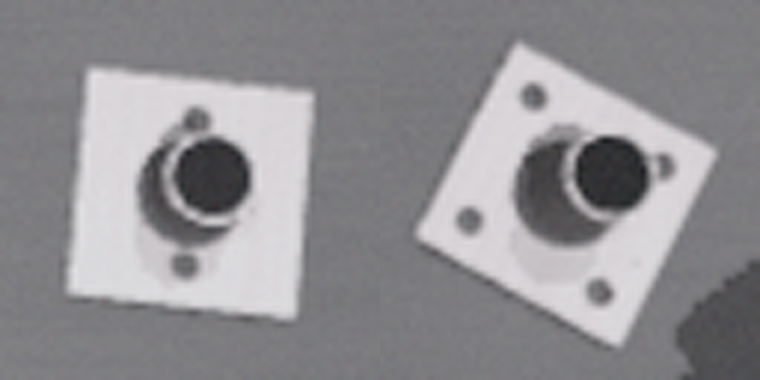

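View pics/crop2.png

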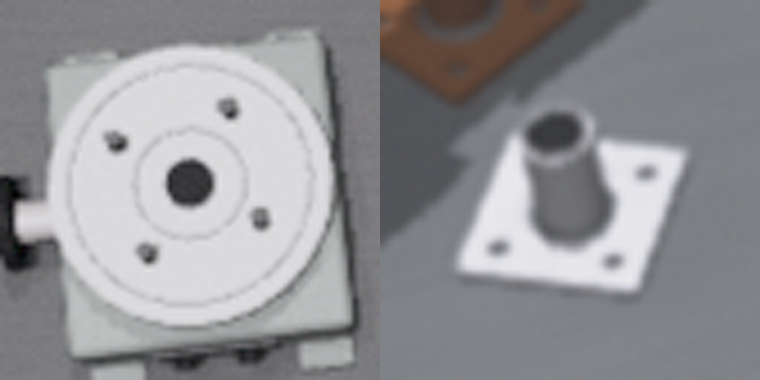

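Crop 1 shows that the left foot (351,244) has only two holes. The right one (429,232) has four corner holes and bare metal, so it is the one meant; the scene crop confirms this. Next I'll measure its pose and the studs in rectified views.

```bash
cat > h.py <<'E'
import numpy as np,cv2
def ray(c,uv,z):
    K,T=c["camera_matrix"],c["pose"]; uv=np.atleast_2d(np.float64(uv))
    d=np.c_[(uv[:,0]-K[0,2])/K[0,0],-(uv[:,1]-K[1,2])/K[1,1],-np.ones(len(uv))]@T[:3,:3].T
    return T[:3,3]+d*((z-T[2,3])/d[:,2])[:,None]
def proj(c,P):
    K,T=c["camera_matrix"],c["pose"]; p=(np.float64(P)-T[:3,3])@T[:3,:3]
    return np.stack([K[0,0]*p[...,0]/-p[...,2]+K[0,2],K[1,1]*p[...,1]/p[...,2]+K[1,2]],-1)
def rect(c,cx,cy,z,h=0.1,s=0.0005):
    # out image: col ~ +x, row ~ -y (y up)
    n=int(2*h/s); g=(np.arange(n)+.5)*s-h
    X,Y=np.meshgrid(cx+g,cy-g); uv=proj(c,np.stack([X,Y,0*X+z],-1)).astype(np.float32)
    return cv2.remap(c["color"][:,:,::-1].copy(),uv[...,0],uv[...,1],cv2.INTER_CUBIC)
def cloud(c):
    K,T=c["camera_matrix"],c["pose"]; D=c["range_z"]; v,u=np.indices(D.shape)
    p=np.stack([(u-K[0,2])/K[0,0]*D,-(v-K[1,2])/K[1,1]*D,-D],-1)
    return p@T[:3,:3].T+T[:3,3]
E
python3 - <<'E'
from h import *
for n in("top","scene"):
    c=dict(np.load(f"cap_{n}.npz")); P=cloud(c); ok=c["range_z"]>0
    px={"top":((429,232),(219,208)),"scene":((166,243),(327,200))}[n]
    f=ray(c,px[0],0.008)[0]; t=ray(c,px[1],.088)[0]; print(n,f,t)
    def near(q,r): return ok&(np.hypot(P[...,0]-q[0],P[...,1]-q[1])<r)
    z=P[...,2]
    # plate
    a=P[near(f,.085)&(z>.004)&(z<.013)]; r=cv2.minAreaRect((a[:,:2]*1000).astype(np.float32)); print("plate",len(a),np.median(a[:,2]),r)
    a=P[near(f,.085)&(z>.064)&(z<.08)]; print("tube top",len(a),cv2.minEnclosingCircle((a[:,:2]*1000).astype(np.float32)),np.median(a[:,2]))
    m=near(t,.12)&(z>.083)&(z<.093); a=P[m]; print("table",len(a),np.median(a[:,2]),cv2.minEnclosingCircle((a[:,:2]*1000).astype(np.float32)),a.mean(0))
    a=P[near(t,.12)&(z>.052)&(z<.066)]; print("base",len(a),cv2.minAreaRect((a[:,:2]*1000).astype(np.float32)))
    a=P[near(t,.12)&(z>.098)&(z<.12)]; print("stud pts",len(a),np.round(a[:20],3).tolist())
    cv2.imwrite(f"pics/rf_{n}.png",rect(c,.0+f[0],f[1],.008,.075,.00025)); cv2.imwrite(f"pics/rt_{n}.png",rect(c,t[0],t[1],.088,.09,.0003))
E
```

```text
top [ 0.47242348 -0.35455289  0.008     ] [0.53156364 0.18845322 0.088     ]
plate 1179 0.008367116003528352 ((467.9844055175781, -355.95416259765625), (157.331787109375, 165.31788635253906), 22.44540786743164)
tube top 207 ((471.2847900390625, -351.13653564453125), 20.688974380493164) 0.07108499505300436
table 2912 0.0883248822322974 ((535.3923950195312, 188.60154724121094), 77.78533935546875) [0.53434593 0.18860374 0.08833932]
base 1130 ((533.5089721679688, 205.83285522460938), (170.79049682617188, 194.63226318359375), 5.850401878356934)
stud pts 62 [[0.578, 0.169, 0.108], [0.577, 0.167, 0.109], [0.578, 0.164, 0.106], [0.575, 0.169, 0.108], [0.575, 0.167, 0.108], [0.576, 0.165, 0.103], [0.575, 0.162, 0.105], [0.573, 0.169, 0.107], [0.573, 0.167, 0.106], [0.573, 0.164, 0.105], [0.572, 0.162, 0.108], [0.572, 0.17, 0.1], [0.57, 0.167, 0.109], [0.57, 0.164, 0.109], [0.56, 0.229, 0.112], [0.561, 0.227, 0.11], [0.561, 0.226, 0.106], [0.559, 0.233, 0.104], [0.559, 0.231, 0.104], [0.559, 0.228, 0.105]]
scene [ 0.46313623 -0.3462643   0.008     ] [0.55323347 0.18892854 0.088     ]
plate 510
[... 210 characters left out ...]
908016
table 1088 0.0878269560250069 ((542.20361328125, 191.11056518554688), 81.48968505859375) [0.54600158 0.1894719  0.08784787]
base 610 ((542.387939453125, 208.6114501953125), (174.44772338867188, 196.6599578857422), 5.157750129699707)
stud pts 38 [[0.503, 0.208, 0.111], [0.5, 0.214, 0.106], [0.499, 0.218, 0.104], [0.498, 0.212, 0.1], [0.506, 0.211, 0.108], [0.505, 0.215, 0.106], [0.502, 0.21, 0.1], [0.504, 0.212, 0.101], [0.517, 0.15, 0.107], [0.516, 0.154, 0.105], [0.523, 0.154, 0.11], [0.52, 0.149, 0.105], [0.522, 0.151, 0.107], [0.519, 0.157, 0.102], [0.521, 0.148, 0.102], [0.521, 0.152, 0.1], [0.525, 0.154, 0.103], [0.559, 0.229, 0.106], [0.564, 0.229, 0.111], [0.558, 0.237, 0.103]]
```

```bash
cd pics; python3 -c "
import cv2,numpy as np
for k in('rf','rt'):
    cv2.imwrite(k+'.png',np.hstack([cv2.resize(cv2.imread(f'{k}_{n}.png'),(400,400)) for n in('top','scene')]))"
```

```text
(no output)
```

View pics/rf.png

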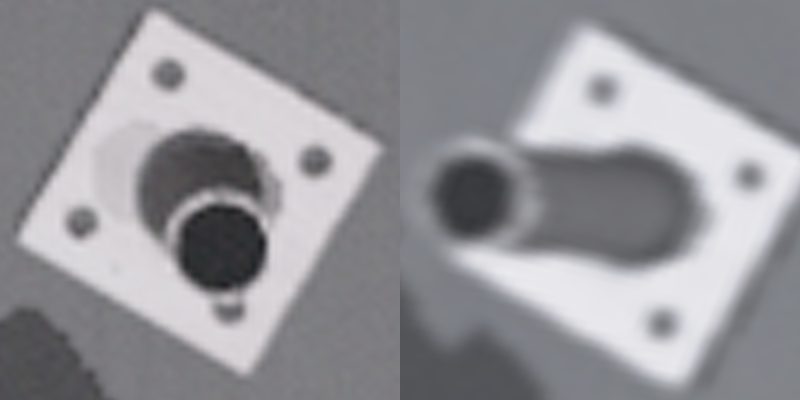

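View pics/rt.png

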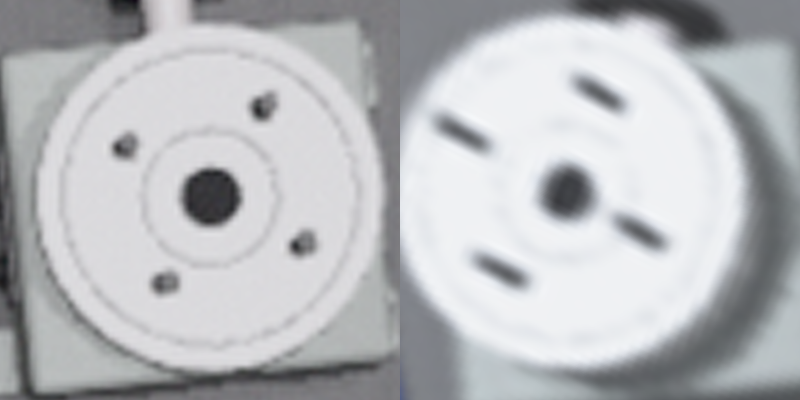

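The rectified views give:
- **Foot:** holes and corners put it at about (0.473, -0.350), edge yaw about -30.6°.
- **Seat:** about (0.537, 0.191), stud square at about +16.2°. The foot therefore has to turn about +46.8°.
- **Uncertainty:** the two cameras disagree by about 3 mm.

I'll move over the foot now.

Emit:
{"name": "apply_moves", "arguments": {"moves": [[[-4.6, 1.1, 0, 0, 0, 0, 0], [-4.6, 1.1, 0, 0, 0, 0, 0], [-4.6, 1.2, 0, 0, 0, 0, 0], [-4.7, 1.2, 0, 0, 0, 0, 0], [-4.7, 1.2, 0, 0, 0, 0, 0], [-4.7, 1.2, 0, 0, 0, 0, 0], [-4.6, 1.1, 0, 0, 0, 0, 0], [-4.6, 1.1, 0, 0, 0, 0, 0]]]}}

```text
time_s: 1.1
ee_pos: [0.4749, -0.3495, 0.2388]
tool_rot: [-0.126, 0.992, 0.0, -0.0]
contact_force: [1.0, -0.3, 0.3]
opening: 0.0855
```

Emit:
{"name": "apply_moves", "arguments": {"moves": [[[0, 0, 5, 0, 0, 0, 0], [0, 0, 5, 0, 0, 0, 0], [0, 0, 0, 0, 0, 0, 0]]]}}

```text
time_s: 1.48
ee_pos: [0.4711, -0.349, 0.135]
tool_rot: [-0.126, 0.992, 0.003, -0.004]
contact_force: [0.4, 0.7, 0.6]
opening: 0.0855
```

Run:
```python
from station import r
from h import *
s=r.state(); print(s["ee_pos"])
o=[]
for n in("scene","top"):
    c=r.capture(n); im=c["color"][:,:,::-1].copy()
    u,v=proj(c,[.4735,-.3503,.06]).astype(int); h=45
    o.append(cv2.resize(im[v-h:v+h,u-h:u+h],(390,390),interpolation=cv2.INTER_CUBIC))
cv2.imwrite("pics/pre.png",np.hstack(o))
```

```text
[ 0.47108364 -0.34899149  0.13500279]
```

View pics/pre.png

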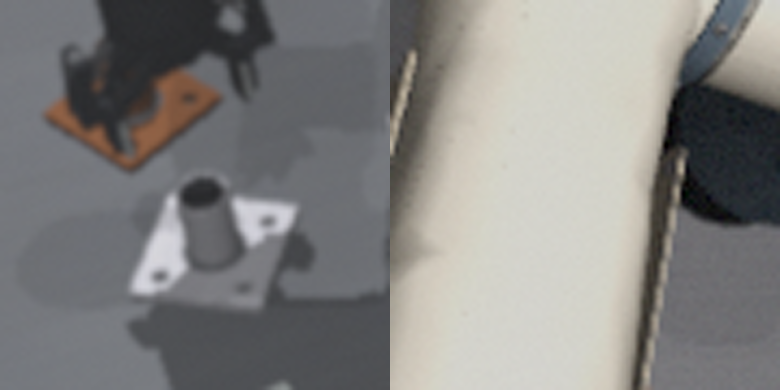

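The scene camera sees the fingers well apart above the tube; the arm blocks the top camera. I'll descend next.

Emit:
{"name": "apply_moves", "arguments": {"moves": [[[0, 0, 2.5, 0, 0, 0, 0], [0, 0, 2.5, 0, 0, 0, 0], [0, 0, 2, 0, 0, 0, 0], [0, 0, 1.5, 0, 0, 0, 0], [0, 0, 1, 0, 0, 0, 0], [0, 0, 0.5, 0, 0, 0, 0], [0, 0, 0, 0, 0, 0, 0]]]}}

```text
time_s: 2.45
ee_pos: [0.474, -0.3508, 0.0395]
tool_rot: [-0.126, 0.992, -0.0, 0.0]
contact_force: [-0.0, -0.1, 0.1]
opening: 0.0853
```

Run:
```python
from station import r
from h import *
c=r.capture("scene"); im=c["color"][:,:,::-1].copy()
u,v=proj(c,[.4735,-.3503,.04]).astype(int); h=50
cv2.imwrite("pics/pre2.png",cv2.resize(im[v-h:v+h,u-h:u+h],(500,500),interpolation=cv2.INTER_CUBIC))
```

```text
(no output)
```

View pics/pre2.png

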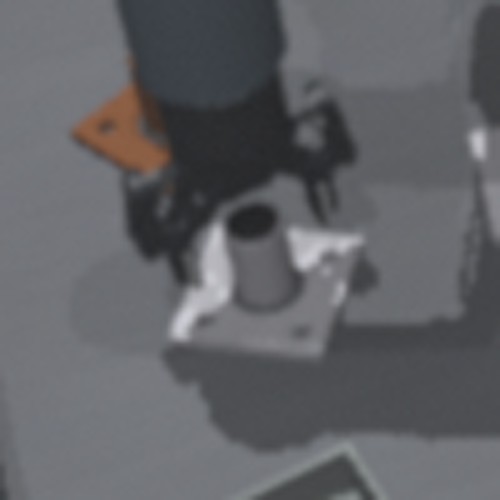

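Emit:
{"name": "apply_moves", "arguments": {"moves": [[[0, 0, 0.5, 0, 0, 0, 60], [0, 0, 0, 0, 0, 0, 120], [0, 0, 0, 0, 0, 0, 160], [0, 0, 0, 0, 0, 0, 200], [0, 0, 0, 0, 0, 0, 200], [0, 0, 0, 0, 0, 0, 200], [0, 0, 0, 0, 0, 0, 200], [0, 0, 0, 0, 0, 0, 200]]]}}

```text
time_s: 3.5
ee_pos: [0.4738, -0.3505, 0.0345]
tool_rot: [-0.126, 0.992, 0.0, 0.0]
contact_force: [-0.7, 3.4, 4.8]
opening: 0.039
```

Emit:
{"name": "apply_moves", "arguments": {"moves": [[[0, 0, -1, 0, 0, 0, 220], [0, 0, -3, 0, 0, 0, 220], [0, 0, -4, 0, 0, 0, 220], [0, 0, -4, 0, 0, 0, 220], [0, 0, -4, 0, 0, 0, 220], [0, 0, -2, 0, 0, 0, 220], [0, 0, 0, 0, 0, 0, 220]]]}}

```text
time_s: 4.38
ee_pos: [0.4742, -0.351, 0.2153]
tool_rot: [-0.126, 0.992, -0.001, 0.001]
contact_force: [0.8, -0.9, -6.3]
opening: 0.0388
```

Run:
```python
from station import r
from h import *
s=r.state(); print({k:np.round(v,3).tolist() for k,v in s.items()})
```

```text
{'time_s': 4.375, 'q': [-0.372, 0.34, 0.166, -0.0, -1.394, -0.946], 'qvel': [0.001, 0.027, -0.065, -0.022, 0.022, -0.0], 'joint_torque': [-0.033, -47.557, 26.702, 6.402, -0.303, 0.0], 'ee_pos': [0.474, -0.351, 0.215], 'tool_rot': [-0.126, 0.992, -0.001, 0.001], 'contact_force': [0.762, -0.935, -6.278], 'wrist_torque': [0.007, 0.02, 0.017], 'opening': 0.039}
```

Lifted with about 6 N of load. Next I'll carry it over to the positioner.

Emit:
{"name": "apply_moves", "arguments": {"moves": [[[-1, 2.5, 0, 0, 0, 0, 220], [-1.9, 5, 0, 0, 0, 0, 220], [-2, 5.2, 0, 0, 0, 0, 220], [-2, 5.2, 0, 0, 0, 0, 220], [-2, 5.2, 0, 0, 0, 0, 220], [-2, 5.2, 0, 0, 0, 0, 220], [-2, 5.2, 0, 0, 0, 0, 220], [-2, 5.2, 0, 0, 0, 0, 220]]]}}

```text
time_s: 5.38
ee_pos: [0.5202, 0.063, 0.2122]
tool_rot: [-0.126, 0.992, -0.0, -0.002]
contact_force: [1.5, -0.4, -5.7]
opening: 0.0393
```

Emit:
{"name": "apply_moves", "arguments": {"moves": [[[-1.9, 5, 0, 0, 0, 0, 220], [-1.9, 5, 0, 0, 0, 0, 220], [-0.9, 2.1, 0, 0, 0, 0, 220], [0, 0, 0, 0, 0, -0.13, 220], [0, 0, 0, 0, 0, -0.13, 220], [0, 0, 0, 0, 0, -0.13, 220], [0, 0, 0, 0, 0, -0.13, 220], [0, 0, 0, 0, 0, -0.13, 220]]]}}

```text
time_s: 6.38
ee_pos: [0.5358, 0.1894, 0.2124]
tool_rot: [-0.438, 0.899, 0.0, -0.002]
contact_force: [0.0, -0.0, -4.8]
opening: 0.0389
```

Emit:
{"name": "apply_moves", "arguments": {"moves": [[[0, 0, 0, 0, 0, -0.13, 220], [0, 0, 0, 0, 0, -0.037, 220], [0, 0, 0, 0, 0, 0, 220]]]}}

```text
time_s: 6.75
ee_pos: [0.5362, 0.1898, 0.2135]
tool_rot: [-0.509, 0.861, 0.0, -0.001]
contact_force: [0.4, 0.5, -5.0]
opening: 0.0388
```

Run:
```python
from station import r
from h import *
s=r.state(); print({k:np.round(v,4).tolist() for k,v in s.items()})
o=[]
for n in("scene","top"):
    c=r.capture(n); np.savez("cap2_"+n,**c); im=c["color"][:,:,::-1].copy()
    u,v=proj(c,[.537,.191,.15]).astype(int); h=60
    o.append(cv2.resize(im[v-h:v+h,u-h:u+h],(400,400),interpolation=cv2.INTER_CUBIC))
cv2.imwrite("pics/over.png",np.hstack(o))
```

```text
{'time_s': 6.75, 'q': [0.615, 0.302, 0.1067, -0.0002, -1.3771, -1.118], 'qvel': [0.003, -0.0027, 0.0079, 0.0037, -0.0005, -0.0125], 'joint_torque': [-0.0232, -43.9451, 25.6438, 6.1186, -0.005, 0.2225], 'ee_pos': [0.5362, 0.1898, 0.2135], 'tool_rot': [-0.5089, 0.8608, 0.0, -0.0008], 'contact_force': [0.3601, 0.4878, -4.9578], 'wrist_torque': [0.0492, 0.012, -0.0417], 'opening': 0.0388}
```

View pics/over.png

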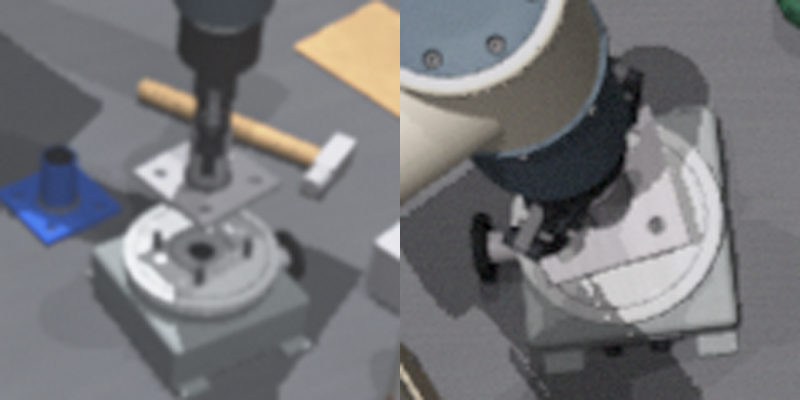

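The foot hangs over the turntable. In the scene crop the holes are at (161,174), (206,209) and (255,180), and the studs are visible below. I'll lower it to just above the stud tips and compare holes with studs in the same camera.

Emit:
{"name": "apply_moves", "arguments": {"moves": [[[0, 0, 2, 0, 0, 0, 220], [0, 0, 2, 0, 0, 0, 220], [0, 0, 1.5, 0, 0, 0, 220], [0, 0, 0.4, 0, 0, 0, 220], [0, 0, 0, 0, 0, 0, 220], [0, 0, 0, 0, 0, 0, 220]]]}}

```text
time_s: 7.6
ee_pos: [0.537, 0.1905, 0.1562]
tool_rot: [-0.51, 0.86, -0.0, 0.001]
contact_force: [-1.0, 0.1, -5.4]
opening: 0.0389
```

Run:
```python
from station import r
from h import *
s=r.state(); print({k:np.round(v,4).tolist() for k,v in s.items() if k in("ee_pos","tool_rot","contact_force")})
zt=s["ee_pos"][2]-.0345+.008; print(zt)
o=[]
c=r.capture("scene"); np.savez("cap3_scene",**c)
c0=dict(np.load("cap_scene.npz"))
o=[cv2.resize(rect(c,.537,.191,zt,.08,.0004),(400,400)),cv2.resize(rect(c0,.537,.191,.108,.08,.0004),(400,400))]
cv2.imwrite("pics/cmp.png",np.hstack(o))
```

```text
{'ee_pos': [0.537, 0.1905, 0.1562], 'tool_rot': [-0.5098, 0.8603, -0.0001, 0.0008], 'contact_force': [-1.0068, 0.1196, -5.4036]}
0.12971153348795514
```

View pics/cmp.png

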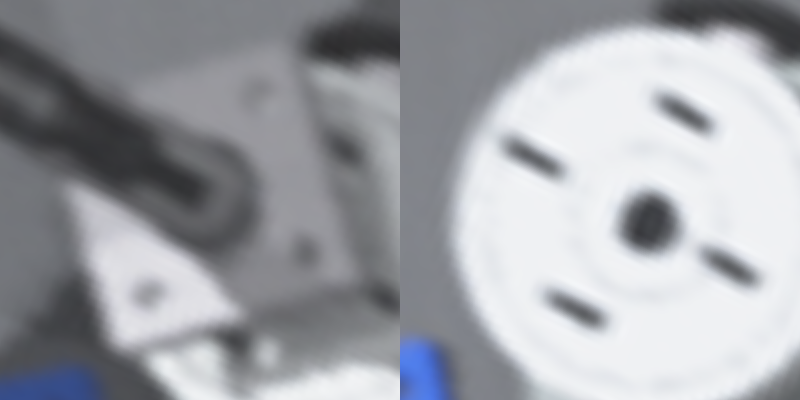

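Run:
```python
from h import *
c0=dict(np.load("cap_scene.npz"));c3=dict(np.load("cap3_scene.npz"));t0=dict(np.load("cap_top.npz"))
def cen(c,cx,cy,z,p,win):
    s=.0002; im=cv2.cvtColor(rect(c,p[0],p[1],z,win,s),cv2.COLOR_BGR2GRAY).astype(float)
    bg=np.percentile(im,75); w=np.clip(bg-im-0.45*(bg-im.min()),0,None)
    g=(np.arange(len(im))+.5)*s-win; return np.array([p[0]+(w.sum(0)*g).sum()/w.sum(), p[1]-(w.sum(1)*g).sum()/w.sum()])
P=lambda x,y:(.537+(x-200)*.0004,.191-(y-200)*.0004)
for win in(.009,.011):
    H=[cen(c3,0,0,.1297,P(*q),win) for q in((258,93),(305,250),(150,292))]
    print("holes",np.round(H,4).tolist(),"centre",(H[0]+H[2])/2, "yaws",[np.degrees(np.arctan2(*(a[::-1]))) for a in(H[1]-H[0],H[2]-H[1])])
print("hub scene",cen(c0,0,0,.088,(.5379,.1925),.022),"hub top",cen(t0,0,0,.088,(.5365,.1898),.022))
# stud streak centroid at z=.098
u=np.array([-.866,.498])*.01065
for q in((134,159),(284,114),(331,266),(177,309)):
    p=np.array(P(*q))+u; print(cen(c0,0,0,.098,p,.015))
# rim, Hough-free: table mask via brightness in scene & top
for n,c,p in(("scene",c0,(.538,.1925)),("top",t0,(.5365,.19))):
    im=rect(c,*p,.088,.1,.0003); g=cv2.cvtColor(im,cv2.COLOR_BGR2GRAY)
    m=(g>np.percentile(g,50)*0+215 if n=="scene" else g>212).astype(np.uint8)
    cs,_=cv2.findContours(m,cv2.RETR_EXTERNAL,cv2.CHAIN_APPROX_NONE); k=max(cs,key=cv2.contourArea)
    e=cv2.fitEllipse(cv2.convexHull(k)); print(n,"rim",p[0]+(e[0][0]+.5)*.0003-.1,p[1]-(e[0][1]+.5)*.0003+.1,np.array(e[1])*.3)
```

```text
holes [[0.5596, 0.2345], [0.5793, 0.1693], [0.5164, 0.1533]] centre [0.53797863 0.19386604] yaws [np.float64(-73.20136477076248), np.float64(-165.70917020575592)]
holes [[0.5595, 0.2344], [0.5792, 0.1692], [0.5164, 0.1533]] centre [0.53794207 0.19382955] yaws [np.float64(-73.18752697768628), np.float64(-165.75230456752743)]
hub scene [0.53858079 0.19200103] hub top [0.53664854 0.18987103]
[0.50052964 0.21332573]
[0.56206341 0.2309786 ]
[0.58033861 0.16904121]
[0.51881552 0.15167842]
scene rim 0.5394100616455079 0.1928665740966797 [153.95463867 158.22852173]
top rim 0.5349008880615235 0.1954411865234375 [149.74250793 168.37261963]
```

The hole and stud centroids differ by about (+1.2, -1.7) mm and the yaw agrees at about 16°. I'll correct that and lower to the stud tips.

Emit:
{"name": "apply_moves", "arguments": {"moves": [[[0.09, -0.19, 0, 0, 0, 0, 220], [0, 0, 0.4, 0, 0, 0, 220], [0, 0, 0.4, 0, 0, 0, 220], [0, 0, 0.3, 0, 0, 0, 220], [0, 0, 0, 0, 0, 0, 220]]]}}

```text
time_s: 8.28
ee_pos: [0.5375, 0.1884, 0.1438]
tool_rot: [-0.51, 0.86, -0.0, -0.0]
contact_force: [-0.4, -0.3, -5.6]
opening: 0.0386
```

Emit:
{"name": "apply_moves", "arguments": {"moves": [[[0, 0, 0.1, 0, 0, 0, 220], [0, 0, 0.1, 0, 0, 0, 220], [0, 0, 0, 0, 0, 0, 220]]]}}

```text
time_s: 8.65
ee_pos: [0.5378, 0.1886, 0.1424]
tool_rot: [-0.51, 0.86, 0.0, 0.0]
contact_force: [0.4, -0.1, -5.4]
opening: 0.0388
```

Emit:
{"name": "apply_moves", "arguments": {"moves": [[[0, 0, 0.1, 0, 0, 0, 220], [0, 0, 0, 0, 0, 0, 220]]]}}

```text
time_s: 8.9
ee_pos: [0.5378, 0.1887, 0.1413]
tool_rot: [-0.51, 0.86, 0.0, 0.0]
contact_force: [0.6, 0.5, -4.5]
opening: 0.0389
```

Emit:
{"name": "apply_moves", "arguments": {"moves": [[[0, 0, 0.1, 0, 0, 0, 220], [0, 0, 0, 0, 0, 0, 220]]]}}

```text
time_s: 9.15
ee_pos: [0.5378, 0.1887, 0.1403]
tool_rot: [-0.51, 0.86, 0.0, 0.0]
contact_force: [0.6, 1.2, -6.3]
opening: 0.0387
```

Emit:
{"name": "apply_moves", "arguments": {"moves": [[[0, 0, 0.1, 0, 0, 0, 220], [0, 0, 0, 0, 0, 0, 220]]]}}

```text
time_s: 9.4
ee_pos: [0.5378, 0.1887, 0.1392]
tool_rot: [-0.51, 0.86, 0.0, 0.0]
contact_force: [0.2, 1.5, -4.3]
opening: 0.0386
```

Emit:
{"name": "apply_moves", "arguments": {"moves": [[[0, 0, 0.1, 0, 0, 0, 220], [0, 0, 0.1, 0, 0, 0, 220], [0, 0, 0, 0, 0, 0, 220]]]}}

```text
time_s: 9.78
ee_pos: [0.5378, 0.1887, 0.1372]
tool_rot: [-0.51, 0.86, 0.0, 0.0]
contact_force: [0.8, 2.4, -5.2]
opening: 0.0391
```

Emit:
{"name": "apply_moves", "arguments": {"moves": [[[0, 0, 0.1, 0, 0, 0, 220], [0, 0, 0.1, 0, 0, 0, 220], [0, 0, 0, 0, 0, 0, 220]]]}}

```text
time_s: 10.15
ee_pos: [0.5378, 0.1887, 0.1352]
tool_rot: [-0.51, 0.86, 0.0, 0.0]
contact_force: [1.0, 2.5, -4.6]
opening: 0.0386
```

The studs are in the holes, with a light side force of +2.5 N in y. I'll ease 0.4 mm that way and continue down.

Emit:
{"name": "apply_moves", "arguments": {"moves": [[[-0.04, 0, 0, 0, 0, 0, 220], [0, 0, 0.1, 0, 0, 0, 220], [0, 0, 0.1, 0, 0, 0, 220], [0, 0, 0.1, 0, 0, 0, 220], [0, 0, 0, 0, 0, 0, 220]]]}}

```text
time_s: 10.78
ee_pos: [0.5378, 0.1888, 0.1321]
tool_rot: [-0.51, 0.86, 0.0, -0.0]
contact_force: [1.9, 1.5, -5.8]
opening: 0.0387
```

Emit:
{"name": "apply_moves", "arguments": {"moves": [[[0, 0, 0.1, 0, 0, 0, 220], [0, 0, 0.1, 0, 0, 0, 220], [0, 0, 0.1, 0, 0, 0, 220], [0, 0, 0, 0, 0, 0, 220]]]}}

```text
time_s: 11.28
ee_pos: [0.5378, 0.1888, 0.1291]
tool_rot: [-0.51, 0.86, 0.0, -0.0]
contact_force: [0.5, 1.6, -5.5]
opening: 0.0386
```

Emit:
{"name": "apply_moves", "arguments": {"moves": [[[0, 0, 0.1, 0, 0, 0, 220], [0, 0, 0.1, 0, 0, 0, 220], [0, 0, 0.1, 0, 0, 0, 220], [0, 0, 0, 0, 0, 0, 220]]]}}

```text
time_s: 11.78
ee_pos: [0.5379, 0.1889, 0.1261]
tool_rot: [-0.51, 0.86, 0.0, -0.0]
contact_force: [0.7, 1.4, -6.1]
opening: 0.039
```

Emit:
{"name": "apply_moves", "arguments": {"moves": [[[0, 0, 0.1, 0, 0, 0, 220], [0, 0, 0.1, 0, 0, 0, 220], [0, 0, 0, 0, 0, 0, 220]]]}}

```text
time_s: 12.15
ee_pos: [0.5379, 0.1888, 0.1241]
tool_rot: [-0.51, 0.86, 0.0, -0.0]
contact_force: [0.5, 1.7, -5.5]
opening: 0.0389
```

Emit:
{"name": "apply_moves", "arguments": {"moves": [[[0, 0, 0.1, 0, 0, 0, 220], [0, 0, 0, 0, 0, 0, 220]]]}}

```text
time_s: 12.4
ee_pos: [0.5379, 0.1889, 0.1232]
tool_rot: [-0.51, 0.86, 0.0, -0.0]
contact_force: [1.0, 0.8, -5.1]
opening: 0.0387
```

Emit:
{"name": "apply_moves", "arguments": {"moves": [[[0, 0, 0.05, 0, 0, 0, 220], [0, 0, 0, 0, 0, 0, 220]]]}}

```text
time_s: 12.65
ee_pos: [0.5379, 0.1889, 0.1228]
tool_rot: [-0.51, 0.86, 0.0, -0.0]
contact_force: [-0.6, 1.1, -5.2]
opening: 0.0389
```

Emit:
{"name": "apply_moves", "arguments": {"moves": [[[0, 0, 0.05, 0, 0, 0, 220], [0, 0, 0, 0, 0, 0, 220]]]}}

```text
time_s: 12.9
ee_pos: [0.538, 0.1889, 0.1225]
tool_rot: [-0.51, 0.86, -0.0, 0.0]
contact_force: [-0.1, 1.0, -2.8]
opening: 0.0385
```

Emit:
{"name": "apply_moves", "arguments": {"moves": [[[0, 0, 0.03, 0, 0, 0, 220], [0, 0, 0, 0, 0, 0, 220]]]}}

```text
time_s: 13.15
ee_pos: [0.538, 0.1889, 0.1225]
tool_rot: [-0.51, 0.86, -0.0, 0.0]
contact_force: [-1.9, 1.5, 0.9]
opening: 0.0388
```

The foot seated at TCP z 0.1225, exactly flush height, with about 6 N of light contact. I'll release and lift straight up.

Emit:
{"name": "apply_moves", "arguments": {"moves": [[[0, 0, 0, 0, 0, 0, 150], [0, 0, 0, 0, 0, 0, 80], [0, 0, 0, 0, 0, 0, 0], [0, 0, 0, 0, 0, 0, 0], [0, 0, 0, 0, 0, 0, 0], [0, 0, 0, 0, 0, 0, 0], [0, 0, 0, 0, 0, 0, 0]]]}}

```text
time_s: 14.02
ee_pos: [0.538, 0.1889, 0.122]
tool_rot: [-0.51, 0.86, -0.0, 0.0]
contact_force: [-0.0, 0.5, -0.6]
opening: 0.0855
```

Emit:
{"name": "apply_moves", "arguments": {"moves": [[[0, 0, -0.5, 0, 0, 0, 0], [0, 0, -1.5, 0, 0, 0, 0], [0, 0, -3, 0, 0, 0, 0], [0, 0, -4, 0, 0, 0, 0], [0, 0, -3, 0, 0, 0, 0], [0, 0, 0, 0, 0, 0, 0], [0, 0, 0, 0, 0, 0, 0]]]}}

```text
time_s: 14.9
ee_pos: [0.5377, 0.1889, 0.2421]
tool_rot: [-0.51, 0.86, 0.0, 0.0]
contact_force: [0.8, 1.2, -0.8]
opening: 0.0853
```

Run:
```python
from station import r
from h import *
s=r.state(); print({k:np.round(v,4).tolist() for k,v in s.items() if k in("time_s","qvel","ee_pos","contact_force","opening")})
o=[]
for n in("scene","top"):
    c=r.capture(n); im=c["color"][:,:,::-1].copy(); np.savez("cap4_"+n,**c)
    u,v=proj(c,[.538,.19,.12]).astype(int); h=48
    o.append(cv2.resize(im[v-h:v+h,u-h:u+h],(400,400),interpolation=cv2.INTER_CUBIC))
    P=cloud(c); z=P[...,2]; R=np.hypot(P[...,0]-.538,P[...,1]-.191); m=(c["range_z"]>0)&(R<.048)&(R>.026)&(z<.115)&(z>.08)
    if m.sum()>20:
        A=np.c_[P[m][:,:2]-[.538,.191],np.ones(m.sum())]; print(n,"plate top plane",m.sum(),np.linalg.lstsq(A,z[m],rcond=None)[0],np.median(z[m]))
    m=(c["range_z"]>0)&(R<.035)&(z<.165)&(z>.145)
    if m.sum()>5: print("tube top z",np.median(z[m]),P[m].mean(0))
cv2.imwrite("pics/done.png",np.hstack(o))
```

```text
{'time_s': 14.9, 'qvel': [-0.0011, 0.0144, -0.0251, -0.0007, 0.0068, -0.0003], 'ee_pos': [0.5377, 0.1889, 0.2421], 'contact_force': [0.8081, 1.2336, -0.8032], 'opening': 0.0853}
scene plate top plane 261 [-0.00681187 -0.00429647  0.09666942] 0.09612220123594106
tube top z 0.15655039032725182 [0.54481551 0.1890709  0.15577601]
top plate top plane 569 [ 2.25254447e-03 -7.88023154e-05  9.68954253e-02] 0.09647884216503533
tube top z 0.1582566399557498 [0.53325552 0.18608128 0.15789449]
```

View pics/done.png

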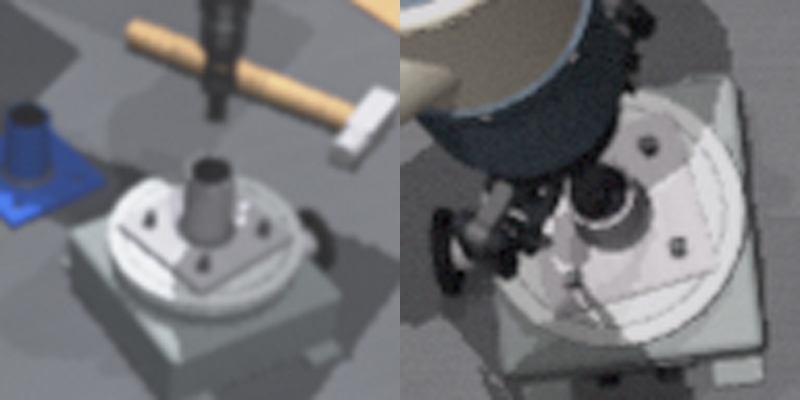

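The foot stands upright with the studs poking through the holes: scene crop (150,219), (203,262), (264,227). The plate top is at z≈0.0963 (0.096 expected) and tilt is under 0.01 rad. The gripper is clear, so I'm handing in.

```bash
python3 -c "
from station import r
print(r.close_job())"
```

```text
the job is handed in; nothing more can be done
None
```

The four-hole foot is loaded on the positioner, tube up, and released. I handed the job in at about 15 s; no verdict was reported.

**What I did:** I gripped the foot by its tube, carried it over, and turned it about 47° to match the studs seen in the images. I then lowered it in steps of 1 mm or less. The holes found the studs without any searching. The largest side force in the readings was about 2.5 N, and it was pressed with about 6 N when it seated.

**Last checks:**
- **Seating:** the TCP stopped at 0.1225 m, the height expected for a flush plate. Depth readings put the plate top at 0.096 to 0.0965 m (0.096 expected), with a tilt of less than 0.01 rad.
- **Studs and gripper:** three studs are visible through their holes in the scene view; the fourth was not seen there. The gripper is open and about 12 cm above where it let go.

**Disagreements:** the two cameras differed by 2 to 3 mm in absolute position. I aligned holes to studs within the scene camera alone to avoid that. I did not measure the final centring separately; it rests on the studs being through the holes, which have 1 mm of clearance all round. I did not measure the other objects again at the end.

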